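# Start the mist line on a nursery bench

## Robot

A 6-joint arm with a two-finger parallel gripper is mounted at the origin on the work surface. World frame = base frame: x ahead of the robot, y to its left, z up, the work surface at z = 0. Lengths are in m, angles in degrees, forces in N, time in s.
With the tool pointing down it reaches from about 0.35 to 0.875 m from the base axis. Payload 4.2 kg.
Tool frame: the origin (TCP) lies on the centre line of the jaws, within the pads' length; the fingertips stand 11 mm ahead of it and the grasp point (between the pads) lies 8 mm behind it; z points along the fingers, y is the line along which they close (so a half turn about z gives the same grasp; the last joint's range is limited). The gripper opens to 87 mm and grips with 3 to 60 N. Pads are 19 mm wide; open, the fingers measure 117 mm over their backs; the gripper's body (75 mm by 190 mm) begins 51 mm behind the grasp point.
Start: joints at [-55.657, 22.042, 0.453, 0, -68.411, -14.817], TCP at [0.209, -0.589, 0.234] pointing down, gripper open.
Joint ranges: [-179.83, 179.83], [-69.29, 118.12], [-61.27, 80.66], [-181.25, 117.63], [-171.15, -9.14], [-177.46, 177.46]. Speed limits (degrees/s): [159.86, 159.86, 180, 180, 180, 180].

## Interface

Orientations are given as a 3x3 rotation matrix whose columns are the frame's x, y, z axes.
In Python, from station import r gives the robot as it stands.
- The arm moves only by the tool servo_tool, never from a script. Its argument "commands" is a list that holds one entry, the list of rows, each a list of 7 numbers: the closure, from 0 (fully open) to 1 (shut), then the shift along the tool's x, y, z in mm, then the turn, a rotation vector about the tool's x, y, z in rad. In form: [[[claw, x, y, z, ax, ay, az], ...]]. A call has exactly 5 rows; each row is the pose to reach, as a shift and turn from the pose commanded when the call began, along the tool's axes at that moment; what a row does not reach only later rows make up. A row lasts 1/10 s, in which the tool goes at most 50 mm and 8.59 degrees, less where a joint would pass 70% of its speed; a pose out of reach is approached as far as the arm can. A call with a gripper value outside its range is refused whole. The fingers move at their own pace and stop on an object; the grip force is fixed at half the most. Time passes only in rows, so rows that repeat a pose let the fingers close, or fill a call up. It gives the time, the measured TCP pose, the force, the opening and the grip force at its end, in the units of the state.
- r.sense(): the state, without advancing time (a new reading comes with each control period).
- r.capture(name): name is "side" or "top"; returns a dict with "pixels" (420x560x3 uint8, red, green, blue), "camera_matrix" (3x3 intrinsics, pixels), "dist" ([k1, k2, p1, p2, k3] as OpenCV has them; the pictures are not rectified), "R" (3x3) and "t" (3): a world point X has camera coordinates R X + t. Camera axes: x right, y down, z forward; pixel columns grow to the right and rows downward; lengths in m; the calibration is good to about 2 mm. A picture is of the moment at which its call begins. There is no depth.
- r.finish_job(): hands the job in; it is judged then, once.
The state is a dict: "time_s": time; "joints": joint angles; "joint_velocities": joint speeds; "effort": joint torques, N m; "tcp_pos": TCP position; "ee_rot": TCP orientation; "wrist_force": force on the tool from outside, world axes, zero at the start; "moment": the same for the moment, N m; "gripper_width": opening from 0.0 (shut) to 1.0 (fully open); "gripper_force": force on a finger pad.
Only numpy, scipy, OpenCV 4.12 (cv2) and the standard library are available. Lean on these libraries where they do the work, as an engineer would, in place of code of your own. Each camera call takes 0.05 s, during which the arm holds its last target. There are 200 camera calls.

## Task

Start the misting: press down the raised end of the long rocker switch until it has tipped fully over, then push the square key fully down so that it stays down, and last press the round button fully down and let it spring back up. Keep to that order, do not press the narrow bar-shaped key, and leave the pots, jar, brush and other loose things on the bench where they stand.

Things in the scene. Friction and masses are not known exactly. Their poses are not given: they have to be found in the camera images.
- pump_box: fixed grey switch box with the rocker on top, 130 mm long (its x) x 70 mm wide x 50 mm tall; origin at the centre of its underside on the bench, z up. Its rocker is a flat black bar 90 mm long (along the box's x), 36 mm wide, 10 mm thick, turning on a cross axle (along the box's y) above the box's centre, axle 63 mm above the bench
- rocker_raised (a point): point on the upper face of the rocker, 32 mm from its axle towards the box's +x end, which is the raised end at the start (point about 74 mm above the bench; the end of the bar is 13 mm further out). It moves with the rocker: tipped fully over it is about 12 mm lower
- rocker (a joint): rocker angle in rad: 0 to 0.05 at the start (+x end up by about 0.2 rad), grows as the raised end is pressed down, 0.40 at the stop (+x end down by 0.2 rad). No spring: it stays where it is left; friction of 0.04 N m, about 1.5 to 3 N at the finger
- zone_box: fixed grey box 80 x 80 x 55 mm tall that carries the square key; origin at the centre of its underside on the bench, z up
- zone_key_top (a point): centre of the top of the square black key, 36 x 36 mm, standing 15 mm proud of its box (70 mm above the bench); moves with the key
- zone_key (a joint): how far the square key is pushed down, m: 0 to 0.001 at the start, 0.008 fully down. It stays where it is left; friction of 2 N
- start_box: fixed grey box 80 x 80 x 55 mm tall that carries the round button; origin at the centre of its underside on the bench, z up
- start_key_top (a point): centre of the flat top of the round black mushroom button, 44 mm across, 15 mm proud of its box (70 mm above the bench); moves with the button
- start_key (a joint): how far the round button is pushed down, m: 0 released, 0.008 fully down. Springs back; 1.8 N to start it, 4.6 N to hold it fully down
- drain_box: fixed grey box 80 x 80 x 55 mm tall that carries the narrow bar-shaped key, which is to be left alone; origin at the centre of its underside on the bench, z up
- drain_key_top (a point): centre of the top of the narrow black bar-shaped key, 22 x 64 mm (long along the box's y), 70 mm above the bench
- drain_key (a joint): how far the bar-shaped key is pushed down, m: 0 released, 0.008 fully down; springs back. Leave alone
- small_pot: loose terracotta pot, 70 mm across, 62 mm tall; origin at the centre of its underside. Bystander
- big_pot: loose terracotta pot with a seedling, 100 mm across, 90 mm tall without the seedling; origin at the centre of its underside. Bystander
- seed_jar: loose jar, 40 mm across, 70 mm tall; origin at the centre of its underside. Bystander
- brush: loose hand brush lying on the bench along its own x, about 200 mm long. Bystander
- feed_bottle: loose white bottle, 68 mm across, 170 mm tall; origin at the centre of its underside. Bystander
- tin_cup: loose steel cup, 72 mm across, 80 mm tall; origin at the centre of its underside. Bystander
- dibber: loose upright wooden dibber, 28 mm thick with a 40 mm head, 130 mm tall; origin at the centre of its underside. Bystander

How it is judged (in metres and radians):
On the way, in this order (a step that is already met when the one before it is completed fails the run):
1. the rocker is tipped fully over (value of joint rocker above 0.33 rad), for 0.1 s.
2. the square key is fully down (value of joint zone_key above 0.0065 m), for 0.1 s.
3. the round button is fully down (value of joint start_key above 0.0065 m), for 0.05 s.
At the end, for the whole second after the job is handed in: the rocker is tipped over (beyond 0.33 of 0.40 rad), the square key is down (beyond 6.5 of 8 mm), the round button has been pressed and is back up and the bar-shaped key is up (both within 2 mm); every loose thing is within 25 mm of where it stood (value of joint rocker above 0.33 rad and value of joint zone_key above 0.0065 m and value of joint each of start_key, drain_key below 0.002 m and distance of each of small_pot, big_pot, seed_jar, brush, feed_bottle, tin_cup, dibber from where it was at the start of the episode below 0.025 m); the robot touches nothing.
It fails at once if the square key is pushed before the rocker is tipped over (value of joint zone_key above 0.003 m and value of joint rocker below 0.33 rad).
It fails at once if the round button is pressed before the rocker is over and the square key is down (value of joint start_key above 0.003 m and (value of joint rocker below 0.33 rad or value of joint zone_key below 0.0065 m)).
It fails at once if the bar-shaped key is pressed (value of joint drain_key above 0.003 m).
It fails at once if a loose thing is lifted, carried or shoved by more than 25 mm (distance of any of small_pot, big_pot, seed_jar, brush, feed_bottle, tin_cup, dibber from where it was at the start of the episode above 0.025 m).
It also fails if it takes over 51 s, if anything falls off the work surface, if the arm or the gripper's body presses on something with over 40 N, if the wrist force passes 120 N, or if a joint passes its speed limit or range.

## Working session

There is one attempt and no reset: what is moved stays moved. The work goes in short steps, Python scripts to look and compute and a tool call to move; the robot and the scene stay as the last step left them, time stands still between calls to the robot, and variables do not carry over. Pictures are saved under pics/ and viewed, at most 10 in all, crops included, and the job is handed in when it is done.

Besides the shell and the picture viewer there is one more tool, called after "Request:" as name([rows], argument=value, ...), one row to a line, values as JSON. servo_tool: Moves the arm, as the interface text tells. Its arguments: {"type":"object","properties":{"commands":{"type":"array","items":{"type":"array","items":{"type":"array","items":{"type":"number"}}}}},"required":["commands"]}

```bash
ls; mkdir -p pics
python3 - <<'E'
from station import r
import cv2, pickle
d={}
for n in("top","side"):
    c=r.capture(n); d[n]=c; cv2.imwrite(f"pics/{n}0.png",c["pixels"][:,:,::-1])
    print(n,c["camera_matrix"],c["dist"],c["R"],c["t"])
pickle.dump(d,open("cap0.pkl","wb"))
s=r.sense(); print(s)
E
```

```text
pics
top [[420.18943525   0.         280.20083896]
 [  0.         420.18943525 208.47288471]
 [  0.           0.           1.        ]] [-0.08317168  0.          0.          0.          0.        ] [[ 4.00730864e-03 -9.99991815e-01  5.57553006e-04]
 [-9.85298155e-01 -4.04365460e-03 -1.70795771e-01]
 [ 1.70796628e-01  1.35075422e-04 -9.85306294e-01]] [-0.07637443  0.57260887  1.20602692]
side [[388.50480801   0.         275.23666444]
 [  0.         388.50480801 212.18671418]
 [  0.           0.           1.        ]] [0.03162284 0.         0.         0.         0.        ] [[-0.71959579 -0.69399697 -0.0234542 ]
 [-0.41382179  0.45571988 -0.78808053]
 [ 0.55761405 -0.55739357 -0.61512517]] [0.37393426 0.34882841 0.84156986]
{'time_s': 0.1, 'joints': array([-5.56576557e+01,  2.20878507e+01,  3.86690536e-01, -2.73842057e-02,
       -6.84130206e+01, -1.48162792e+01]), 'joint_velocities': array([ 0.06473911, -0.0668543 ,  0.15432188,  0.09536761,  0.03615755,
       -0.03291703]), 'effort': array([-4.22900712e-04, -3.91689026e+01,  1.87936825e+01,  4.23191607e+00,
        1.35026968e-02, -7.12971996e-05]), 'tcp_pos': array([ 0.20873707, -0.58854387,  0.23254161]), 'ee_rot': array([[-9.42548413e-01, -3.34068728e-01, -7.57254022e-04],
       [-3.34069577e-01,  9.42546510e-01,  1.89612341e-03],
       [ 8.03116007e-05,  2.04016364e-03, -9.99997916e-01]]), 'wrist_force': array([0.70948028, 0.60606459, 0.30649469]), 'moment': array([-0.07674526, -0.0147896 ,  0.01920729]), 'gripper_force': 0.0, 'gripper_width': 0.9996302721506146}
```

View pics/top0.png

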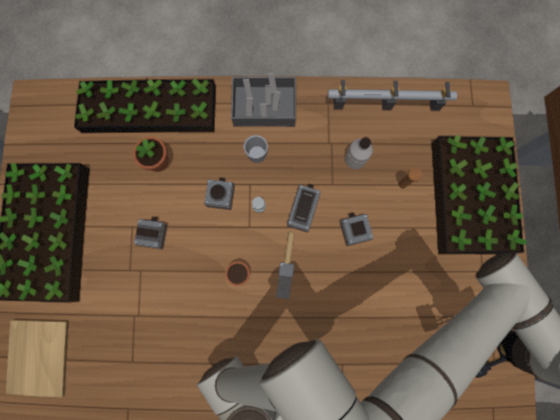

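View pics/side0.png

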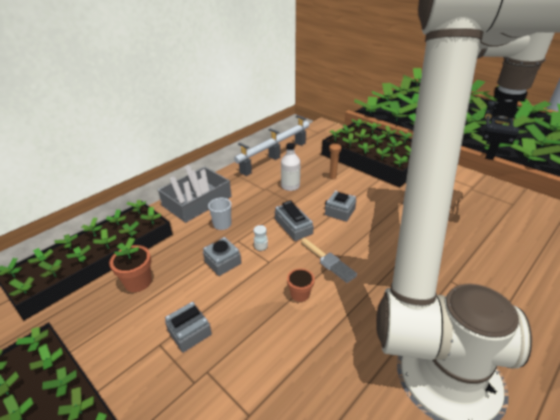

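The top view shows the rocker at (304,207), the square key at (358,229), the round button at (218,193) and the bar key at (149,233). The jar (258,204), brush (287,265), bottle (360,152) and small pot (237,272) stand nearby. In the side view the rocker is at (293,216), the square key at (341,203) and the round button at (221,252). I'll zoom in on these and segment the black keys.

```bash
cat > h.py <<'E'
import numpy as np, cv2
def ray(c,uv):
    p=cv2.undistortPoints(np.array([[uv]],float),c["camera_matrix"],np.array(c["dist"]))[0,0]
    R=np.array(c["R"]);o=-R.T@c["t"];d=R.T@np.array([p[0],p[1],1]);return o,d/np.linalg.norm(d)
def plane(c,uv,z):
    o,d=ray(c,uv);return o+d*(z-o[2])/d[2]
def tri(c1,u1,c2,u2):
    o1,d1=ray(c1,u1);o2,d2=ray(c2,u2)
    s=np.linalg.lstsq(np.c_[d1,-d2],o2-o1,rcond=None)[0]
    a,b=o1+s[0]*d1,o2+s[1]*d2;return (a+b)/2,np.linalg.norm(a-b)
def proj(c,X):
    return cv2.projectPoints(np.array(X,float).reshape(-1,1,3),cv2.Rodrigues(np.array(c["R"]))[0],np.array(c["t"]),c["camera_matrix"],np.array(c["dist"]))[0][:,0]
def blobs(c,box,thr=45):
    x0,y0,x1,y1=box;g=c["pixels"][y0:y1,x0:x1].max(2)
    m=(g<thr).astype(np.uint8)
    n,l,st,ce=cv2.connectedComponentsWithStats(m)
    out=[]
    for i in range(1,n):
        if st[i,4]>25:
            k=cv2.findContours((l==i).astype(np.uint8),cv2.RETR_EXTERNAL,cv2.CHAIN_APPROX_NONE)[0][0]
            rc=cv2.minAreaRect(k)
            out.append((st[i,4],ce[i]+[x0,y0],cv2.boxPoints(rc)+[x0,y0]))
    return out
E
python3 - <<'E'
import pickle,cv2,numpy as np
from h import *
d=pickle.load(open("cap0.pkl","rb"))
B={"top":dict(rock=(280,178,328,236),sq=(335,205,380,250),rd=(198,172,240,214)),"side":dict(rock=(268,192,320,244),sq=(320,182,362,224),rd=(198,232,244,274))}
rows=[]
for v in B:
    ims=[]
    for k,b in B[v].items():
        im=d[v]["pixels"][b[1]:b[3],b[0]:b[2],::-1]
        ims.append(cv2.resize(im,(260,260),interpolation=cv2.INTER_CUBIC))
        for a in blobs(d[v],b): print(v,k,a[0],a[1].round(1),a[2].round(1).tolist())
    rows.append(np.hstack(ims))
cv2.imwrite("pics/crops.png",np.vstack(rows))
E
```

```text
top rd 40 [216.2 190.6] [[208.9, 193.2], [216.1, 183.6], [222.2, 188.1], [215.0, 197.7]]
side rock 129 [291.7 210.4] [[282.8, 206.0], [289.2, 200.7], [301.5, 215.4], [295.1, 220.7]]
side sq 57 [341.  197.3] [[335.7, 198.9], [337.7, 192.9], [346.4, 195.8], [344.4, 201.8]]
side rd 99 [219.9 246.4] [[214.0, 242.0], [226.0, 242.0], [226.0, 251.0], [214.0, 251.0]]
```

View pics/crops.png

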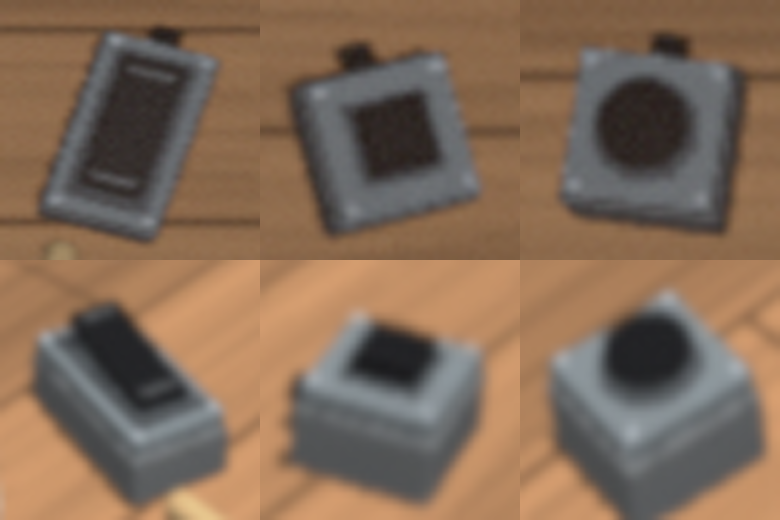

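The crops show the rocker's far end (away from the robot, up in the top view) standing clear of the box, so that is the raised end. The square key is at about top (358,228), the round one at about top (218,192). I'll mask the keys with a better threshold and triangulate.

Run:
```python
import pickle,cv2,numpy as np
from h import *
d=pickle.load(open("cap0.pkl","rb"))
S={"top":dict(rock=(291,188,318,228),sq=(347,217,370,241),rd=(208,181,230,205)),"side":dict(rock=(278,198,308,228),sq=(331,189,353,207),rd=(210,238,231,258))}
T=d["top"];U=d["side"];res={}
for v,t in(("top",80),("side",70)):
    for k,b in S[v].items():
        bl=blobs(d[v],b,t); a=max(bl,key=lambda a:a[0]); res[v,k]=a
        print(v,k,[x[0] for x in bl],a[1].round(1),a[2].round(1).tolist())
for k in("rock","sq","rd"):
    P,e=tri(T,res["top",k][1],U,res["side",k][1]);print(k,P.round(4),e.round(4),"plane70",plane(T,res["top",k][1],.07).round(4),plane(U,res["side",k][1],.07).round(4))
for v in("top","side"):
    z=.065
    print(v,[plane(d[v],q,z).round(3).tolist() for q in res[v,"rock"][2]])
    print(v,"sq",[plane(d[v],q,.07).round(3).tolist() for q in res[v,"sq"][2]])
# obstacles approx (top px on height plane)
for n,uv,z in(("jar",(258,204),.07),("bottle",(364,143),.17),("brush",(287,265),.02),("brushtip",(290,235),.02),("cup",(256,149),.08),("dib",(415,175),.13),("spot",(237,272),.06),("bpot",(151,153),.09)):
    print(n,plane(T,uv,z).round(3))
```

```text
top rock [np.int32(467)] [303.7 206.2] [[291.7, 220.1], [301.6, 188.3], [315.7, 192.7], [305.8, 224.5]]
top sq [np.int32(193)] [357.8 228.2] [[349.3, 223.5], [362.6, 219.7], [366.4, 233.0], [353.1, 236.8]]
top rd [np.int32(206)] [217.4 192. ] [[206.5, 192.5], [217.5, 181.5], [228.0, 192.0], [217.0, 203.0]]
side rock [np.int32(224)] [292.8 211.8] [[280.9, 205.7], [288.9, 199.1], [304.9, 218.3], [296.9, 224.9]]
side sq [np.int32(84)] [341.  197.3] [[334.6, 199.6], [336.5, 192.1], [347.5, 194.9], [345.6, 202.4]]
side rd [np.int32(141)] [220.  246.5] [[213.0, 241.0], [227.0, 241.0], [227.0, 252.0], [213.0, 252.0]]
rock [ 0.5792 -0.1436  0.0568] 0.0015 plane70 [ 0.5763 -0.1433  0.07  ] [ 0.5687 -0.1305  0.07  ]
sq [ 0.5133 -0.3031  0.059 ] 0.0005 plane70 [ 0.5117 -0.3012  0.07  ] [ 0.5051 -0.2901  0.07  ]
rd [0.6208 0.1141 0.0606] 0.0017 plane70 [0.6182 0.1121 0.07  ] [0.613  0.1203 0.07  ]
top [[0.536, -0.108, 0.065], [0.632, -0.138, 0.065], [0.618, -0.179, 0.065], [0.523, -0.149, 0.065]]
top sq [[0.526, -0.276, 0.07], [0.537, -0.316, 0.07], [0.498, -0.326, 0.07], [0.486, -0.287, 0.07]]
side [[0.621, -0.133, 0.065], [0.627, -0.176, 0.065], [0.525, -0.136, 0.065], [0.522, -0.097, 0.065]]
side sq [[0.513, -0.266, 0.07], [0.533, -0.303, 0.07], [0.498, -0.315, 0.07], [0.478, -0.278, 0.07]]
jar [ 0.582 -0.009  0.07 ]
bottle [ 0.738 -0.307  0.17 ]
brush [ 0.406 -0.095  0.02 ]
brushtip [ 0.497 -0.104  0.02 ]
cup [ 0.748 -0.001  0.08 ]
dib [ 0.658 -0.459  0.13 ]
spot [0.384 0.05  0.06 ]
bpot [0.732 0.312 0.09 ]
```

Measured: the rocker centre is about (0.577,-0.143) with its raised direction at yaw -17°, so the pressing point is about (0.610,-0.154). The square key is at about (0.511,-0.300) and the round button at (0.618,0.113). I'll close the gripper, turn it to line up with the rocker and start towards it.

Request:
servo_tool([
  [[1, -40, 21, 0, 0, 0, 0.13], [1, -80, 42, 0, 0, 0, 0.26], [1, -120, 63, 0, 0, 0, 0.39], [1, -160, 84, 0, 0, 0, 0.52], [1, -200, 105, 0, 0, 0, 0.645]],
])

```text
time_s: 0.6
tcp_pos: [0.363, -0.4216, 0.2332]
ee_rot: [[-0.952, 0.305, -0.001], [0.305, 0.952, 0.001], [0.001, 0.0, -1.0]]
wrist_force: [0.0, 0.1, -0.3]
gripper_width: 0.63
gripper_force: 0.0
```

```bash
cat > go.py <<'E'
import sys,numpy as np
from station import r
s=r.sense();R=np.array(s["ee_rot"]);p=np.array(s["tcp_pos"])
t=np.array([float(a) for a in sys.argv[1:4]])
print("tip",(p+[0,0,-.011]).round(4),"t",s["time_s"],"F",np.round(s["wrist_force"],1),"w",round(s["gripper_width"],2))
print("z",R[:,2].round(3),"y",R[:,1].round(3),"shift mm",((R.T@(t+[0,0,.011]-p))*1e3).round(1))
E
python3 go.py .611 -.154 .2
```

```text
tip [ 0.363  -0.4216  0.2222] t 0.6 F [ 0.   0.1 -0.3] w 0.63
z [-0.001  0.001 -1.   ] y [0.305 0.952 0.   ] shift mm [-154.6  330.4   22.2]
```

Request:
servo_tool([
  [[1, -18, 38, 0, 0, 0, 0], [1, -36, 76, 0, 0, 0, 0], [1, -54, 114, 0, 0, 0, 0], [1, -72, 152, 0, 0, 0, 0], [1, -90, 190, 0, 0, 0, 0]],
])

```text
time_s: 1.1
tcp_pos: [0.5058, -0.2673, 0.2332]
ee_rot: [[-0.954, 0.299, -0.001], [0.299, 0.954, 0.0], [0.001, 0.0, -1.0]]
wrist_force: [1.0, -0.9, 0.0]
gripper_width: 0.171
gripper_force: 0.0
```

```bash
python3 go.py .611 -.154 .1
```

```text
tip [ 0.5058 -0.2673  0.2222] t 1.1 F [ 1.  -0.9  0. ] w 0.17
z [-0.001  0.    -1.   ] y [0.299 0.954 0.   ] shift mm [-66.5 139.6 122.2]
```

Request:
servo_tool([
  [[1, -20, 42, 0, 0, 0, 0], [1, -40, 84, 0, 0, 0, 0], [1, -60, 126, 20, 0, 0, 0], [1, -66, 139, 60, 0, 0, 0], [1, -66, 139, 100, 0, 0, 0]],
])

```text
time_s: 1.6
tcp_pos: [0.6116, -0.1537, 0.1322]
ee_rot: [[-0.955, 0.296, 0.002], [0.296, 0.955, 0.0], [-0.002, 0.001, -1.0]]
wrist_force: [-0.3, -0.5, -1.0]
gripper_width: 0.004
gripper_force: 0.0
```

```bash
python3 - <<'E'
from station import r
import cv2, pickle,numpy as np
d={}
for n in("top","side"): d[n]=r.capture(n)
pickle.dump(d,open("cap1.pkl","wb"))
a=d["side"]["pixels"][160:280,190:350,::-1];b=d["top"]["pixels"][140:260,200:360,::-1]
f=lambda i:cv2.resize(i,(400,300),interpolation=cv2.INTER_CUBIC)
cv2.imwrite("pics/c1.png",np.hstack([f(a),f(b)]))
E
python3 go.py .611 -.154 .08
```

```text
tip [ 0.6054 -0.1548  0.1157] t 1.7 F [-0.4 -1.  -0.2] w 0.0
z [-0.014  0.002 -1.   ] y [ 0.3    0.954 -0.002] shift mm [-5.6  2.5 35.6]
```

View pics/c1.png

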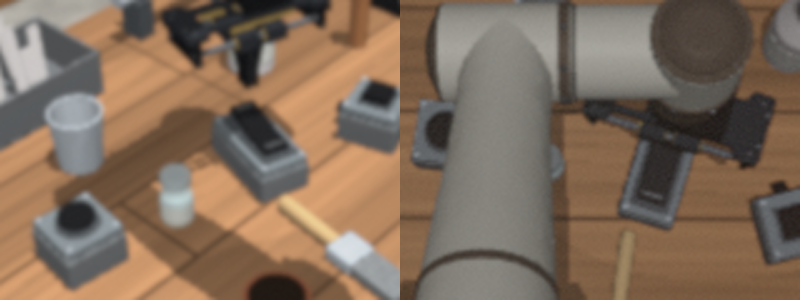

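The closed fingers hang above the raised end of the rocker, side-view crop (250,80), with the bottle and jar clear. I'll go down slowly.

Request:
servo_tool([
  [[1, 0, 0, 10, 0, 0, 0], [1, 0, 0, 20, 0, 0, 0], [1, 0, 0, 30, 0, 0, 0], [1, 0, 0, 35, 0, 0, 0], [1, 0, 0, 35, 0, 0, 0]],
])

```text
time_s: 2.2
tcp_pos: [0.6093, -0.1563, 0.0982]
ee_rot: [[-0.954, 0.3, -0.001], [0.3, 0.954, 0.0], [0.001, -0.0, -1.0]]
wrist_force: [-0.4, -0.2, -0.6]
gripper_width: 0.01
gripper_force: 0.0
```

```bash
python3 go.py .611 -.154 .08
```

```text
tip [ 0.6093 -0.1563  0.0872] t 2.2 F [-0.4 -0.2 -0.6] w 0.01
z [-0.001  0.    -1.   ] y [ 0.3    0.954 -0.   ] shift mm [-0.9  2.7  7.2]
```

Request:
servo_tool([
  [[1, -1, 2, 5, 0, 0, 0], [1, -1, 2, 9, 0, 0, 0], [1, -1, 2, 13, 0, 0, 0], [1, -1, 2, 17, 0, 0, 0], [1, -1, 2, 21, 0, 0, 0]],
])

```text
time_s: 2.7
tcp_pos: [0.6123, -0.1546, 0.0779]
ee_rot: [[-0.954, 0.299, 0.002], [0.299, 0.954, -0.0], [-0.002, 0.0, -1.0]]
wrist_force: [2.1, -1.1, 3.0]
gripper_width: 0.009
gripper_force: 1.1
```

```bash
python3 go.py .611 -.154 .062
```

```text
tip [ 0.6123 -0.1546  0.0669] t 2.7 F [ 2.1 -1.1  3. ] w 0.01
z [ 0.002 -0.    -1.   ] y [0.299 0.954 0.   ] shift mm [1.4 0.2 4.9]
```

Contact force is about 3 N, as expected. I'll press on to the stop.

Request:
servo_tool([
  [[1, 0, 0, 2, 0, 0, 0], [1, 0, 0, 4, 0, 0, 0], [1, 0, 0, 5, 0, 0, 0], [1, 0, 0, 6, 0, 0, 0], [1, 0, 0, 6, 0, 0, 0]],
])

```text
time_s: 3.2
tcp_pos: [0.6123, -0.1546, 0.0737]
ee_rot: [[-0.954, 0.299, 0.003], [0.299, 0.954, -0.001], [-0.003, -0.0, -1.0]]
wrist_force: [-0.8, 0.4, 7.8]
gripper_width: 0.004
gripper_force: 4.4
```

The force has risen to 7.8 N with the tip at 62.7 mm, which means the stop. A touch more, then lift.

Request:
servo_tool([
  [[1, 0, 0, 2, 0, 0, 0], [1, 0, 0, 3, 0, 0, 0], [1, 0, 0, 3, 0, 0, 0], [1, 0, 0, -15, 0, 0, 0], [1, 0, 0, -50, 0, 0, 0]],
])

```text
time_s: 3.7
tcp_pos: [0.608, -0.1539, 0.1189]
ee_rot: [[-0.954, 0.3, -0.009], [0.3, 0.954, 0.002], [0.009, -0.001, -1.0]]
wrist_force: [-0.2, -0.3, 0.8]
gripper_width: 0.005
gripper_force: 0.0
```

```bash
python3 - <<'E'
from station import r
import cv2, pickle,numpy as np
d={}
for n in("top","side"): d[n]=r.capture(n)
pickle.dump(d,open("cap2.pkl","wb"))
a=d["side"]["pixels"][160:280,190:350,::-1];b=d["top"]["pixels"][140:260,200:360,::-1]
f=lambda i:cv2.resize(i,(400,300),interpolation=cv2.INTER_CUBIC)
cv2.imwrite("pics/c2.png",np.hstack([f(a),f(b)]))
E
python3 go.py .511 -.300 .12
```

```text
tip [ 0.6133 -0.1547  0.115 ] t 3.8 F [0.4 0.6 0.6] w 0.01
z [ 0.007 -0.001 -1.   ] y [0.299 0.954 0.001] shift mm [  54.2 -169.2   -5.6]
```

View pics/c2.png

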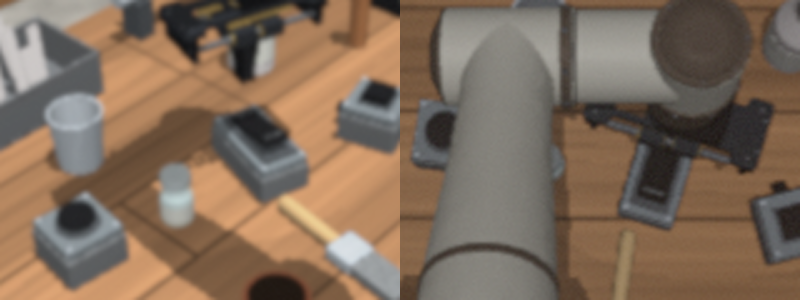

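The rocker has tipped: its near end now stands up and its far end is down, side-view crop (255,125). Next is the square key.

Request:
servo_tool([
  [[1, 11, -34, 0, 0, 0, 0], [1, 22, -68, 0, 0, 0, 0], [1, 33, -102, 0, 0, 0, 0], [1, 44, -136, 0, 0, 0, 0], [1, 54, -169, 0, 0, 0, 0]],
])

```text
time_s: 4.3
tcp_pos: [0.5069, -0.3, 0.1205]
ee_rot: [[-0.954, 0.3, -0.003], [0.3, 0.954, 0.001], [0.003, 0.001, -1.0]]
wrist_force: [-0.3, -0.1, 0.8]
gripper_width: 0.005
gripper_force: 0.0
```

Request:
servo_tool([
  [[1, 0, 0, 0, 0, 0, 0], [1, 0, 0, 8, 0, 0, 0], [1, 0, 0, 16, 0, 0, 0], [1, 0, 0, 24, 0, 0, 0], [1, 0, 0, 24, 0, 0, 0]],
])

```text
time_s: 4.8
tcp_pos: [0.5084, -0.2982, 0.0954]
ee_rot: [[-0.954, 0.299, -0.004], [0.299, 0.954, 0.002], [0.004, 0.0, -1.0]]
wrist_force: [0.6, -0.4, -0.3]
gripper_width: 0.007
gripper_force: 0.0
```

```bash
python3 go.py .511 -.300 .061
```

```text
tip [ 0.5084 -0.2982  0.0844] t 4.8 F [ 0.6 -0.4 -0.3] w 0.01
z [-0.004  0.002 -1.   ] y [0.299 0.954 0.   ] shift mm [-3.1 -0.9 23.4]
```

Request:
servo_tool([
  [[1, -2, -1, 6, 0, 0, 0], [1, -2, -1, 12, 0, 0, 0], [1, -2, -1, 16, 0, 0, 0], [1, -2, -1, 19, 0, 0, 0], [1, -2, -1, 22, 0, 0, 0]],
])

```text
time_s: 5.3
tcp_pos: [0.5107, -0.3009, 0.0756]
ee_rot: [[-0.954, 0.299, 0.0], [0.299, 0.954, 0.0], [-0.0, 0.0, -1.0]]
wrist_force: [-0.5, 1.7, 1.8]
gripper_width: 0.005
gripper_force: 1.0
```

Request:
servo_tool([
  [[1, 0, 0, 1, 0, 0, 0], [1, 0, 0, 2, 0, 0, 0], [1, 0, 0, 3, 0, 0, 0], [1, 0, 0, 3, 0, 0, 0], [1, 0, 0, 3, 0, 0, 0]],
])

```text
time_s: 5.8
tcp_pos: [0.5107, -0.301, 0.0734]
ee_rot: [[-0.954, 0.299, 0.0], [0.299, 0.954, -0.0], [-0.0, -0.0, -1.0]]
wrist_force: [-0.9, 2.6, 6.2]
gripper_width: 0.005
gripper_force: 2.6
```

Request:
servo_tool([
  [[1, 0, 0, 2, 0, 0, 0], [1, 0, 0, 3, 0, 0, 0], [1, 0, 0, 4, 0, 0, 0], [1, 0, 0, 4, 0, 0, 0], [1, 0, 0, 4, 0, 0, 0]],
])

```text
time_s: 6.3
tcp_pos: [0.5109, -0.3011, 0.0732]
ee_rot: [[-0.955, 0.298, 0.001], [0.298, 0.955, -0.001], [-0.001, -0.001, -1.0]]
wrist_force: [-7.3, 6.9, 24.4]
gripper_width: 0.005
gripper_force: 11.8
```

Request:
servo_tool([
  [[1, 0, 0, -10, 0, 0, 0], [1, 0, 0, -25, 0, 0, 0], [1, 0, 0, -45, 0, 0, 0], [1, 0, 0, -60, 0, 0, 0], [1, 0, 0, -60, 0, 0, 0]],
])

```text
time_s: 6.8
tcp_pos: [0.5122, -0.3019, 0.1308]
ee_rot: [[-0.954, 0.299, 0.005], [0.299, 0.954, -0.002], [-0.005, -0.0, -1.0]]
wrist_force: [0.1, -1.6, -0.6]
gripper_width: 0.008
gripper_force: 0.0
```

```bash
python3 go.py .618 .114 .11
```

```text
tip [ 0.5122 -0.3019  0.1198] t 6.8 F [ 0.1 -1.6 -0.6] w 0.01
z [ 0.005 -0.002 -1.   ] y [ 0.299  0.954 -0.   ] shift mm [ 23.5 428.5   9.4]
```

The square key met its hard stop at 24 N, tip at 62.2 mm. Moving to the round button.

Request:
servo_tool([
  [[1, 2, 38, 0, 0, 0, 0], [1, 4, 76, 0, 0, 0, 0], [1, 6, 114, 0, 0, 0, 0], [1, 8, 152, 0, 0, 0, 0], [1, 10, 190, 0, 0, 0, 0]],
])

```text
time_s: 7.3
tcp_pos: [0.5578, -0.1154, 0.1274]
ee_rot: [[-0.954, 0.3, -0.001], [0.3, 0.954, 0.0], [0.001, -0.0, -1.0]]
wrist_force: [1.6, 0.5, 0.4]
gripper_width: 0.005
gripper_force: 0.0
```

Request:
servo_tool([
  [[1, 2, 38, 0, 0, 0, 0], [1, 4, 76, 0, 0, 0, 0], [1, 6, 114, 0, 0, 0, 0], [1, 8, 152, 0, 0, 0, 0], [1, 10, 190, 0, 0, 0, 0]],
])

```text
time_s: 7.8
tcp_pos: [0.6052, 0.0688, 0.1272]
ee_rot: [[-0.954, 0.3, -0.002], [0.3, 0.954, -0.0], [0.001, -0.001, -1.0]]
wrist_force: [0.1, -0.5, -0.2]
gripper_width: 0.008
gripper_force: 0.0
```

Request:
servo_tool([
  [[1, 2, 24, 0, 0, 0, 0], [1, 3, 48, 0, 0, 0, 0], [1, 3, 48, 10, 0, 0, 0], [1, 3, 48, 20, 0, 0, 0], [1, 3, 48, 20, 0, 0, 0]],
])

```text
time_s: 8.3
tcp_pos: [0.6149, 0.1127, 0.1055]
ee_rot: [[-0.954, 0.301, -0.006], [0.301, 0.954, -0.002], [0.005, -0.004, -1.0]]
wrist_force: [-0.8, -0.1, -0.3]
gripper_width: 0.005
gripper_force: 0.0
```

```bash
python3 - <<'E'
from station import r
import cv2, pickle,numpy as np
d={}
for n in("top","side"): d[n]=r.capture(n)
pickle.dump(d,open("cap3.pkl","wb"))
a=d["side"]["pixels"][180:285,180:320,::-1];b=d["side"]["pixels"][180:225,320:380,::-1]
f=lambda i:cv2.resize(i,(400,300),interpolation=cv2.INTER_CUBIC)
cv2.imwrite("pics/c3.png",np.hstack([f(a),f(b)]))
E
python3 go.py .618 .114 .061
```

```text
tip [0.6164 0.1129 0.0967] t 8.4 F [0.8 0.4 0.3] w 0.01
z [-0.002 -0.001 -1.   ] y [ 0.301  0.954 -0.001] shift mm [-1.2  1.6 35.7]
```

View pics/c3.png

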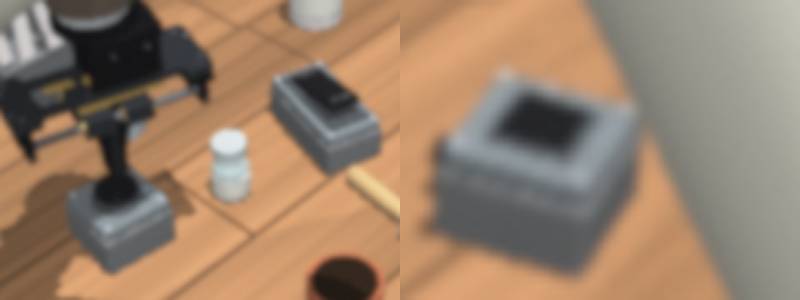

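The fingers stand over the round button at (115,185) in the left crop. In the right crop the square key sits lower in its box at (545,125), and the rocker is still tipped. Now I'll press the round button.

Request:
servo_tool([
  [[1, -1, 1, 10, 0, 0, 0], [1, -1, 1, 18, 0, 0, 0], [1, -1, 1, 24, 0, 0, 0], [1, -1, 1, 29, 0, 0, 0], [1, -1, 1, 33, 0, 0, 0]],
])

```text
time_s: 8.9
tcp_pos: [0.6178, 0.1144, 0.0754]
ee_rot: [[-0.954, 0.299, -0.001], [0.299, 0.954, -0.001], [0.001, -0.001, -1.0]]
wrist_force: [-2.1, -0.9, 4.0]
gripper_width: 0.005
gripper_force: 1.9
```

Request:
servo_tool([
  [[1, 0, 0, 1, 0, 0, 0], [1, 0, 0, 2, 0, 0, 0], [1, 0, 0, 3, 0, 0, 0], [1, 0, 0, 4, 0, 0, 0], [1, 0, 0, 4, 0, 0, 0]],
])

```text
time_s: 9.4
tcp_pos: [0.6179, 0.1145, 0.0733]
ee_rot: [[-0.954, 0.299, -0.0], [0.299, 0.954, -0.001], [0.0, -0.001, -1.0]]
wrist_force: [-5.5, -1.8, 10.3]
gripper_width: 0.003
gripper_force: 5.4
```

The force of 10 N is above the 4.6 N holding force, with the tip at 62.3 mm. A little more to be sure, then release.

Request:
servo_tool([
  [[1, 0, 0, 2, 0, 0, 0], [1, 0, 0, 2, 0, 0, 0], [1, 0, 0, 2, 0, 0, 0], [1, 0, 0, -10, 0, 0, 0], [1, 0, 0, -30, 0, 0, 0]],
])

```text
time_s: 9.9
tcp_pos: [0.6178, 0.115, 0.1009]
ee_rot: [[-0.954, 0.3, -0.001], [0.3, 0.954, 0.0], [0.001, 0.0, -1.0]]
wrist_force: [0.1, -0.2, -0.6]
gripper_width: 0.007
gripper_force: 0.0
```

Request:
servo_tool([
  [[1, 0, 0, -30, 0, 0, 0], [1, 0, 0, -60, 0, 0, 0], [1, 0, 0, -80, 0, 0, 0], [1, 0, 0, -80, 0, 0, 0], [1, 0, 0, -80, 0, 0, 0]],
])

```text
time_s: 10.4
tcp_pos: [0.6183, 0.1152, 0.1813]
ee_rot: [[-0.954, 0.3, 0.001], [0.3, 0.954, 0.001], [-0.0, 0.001, -1.0]]
wrist_force: [-0.4, -0.4, -0.8]
gripper_width: 0.008
gripper_force: 0.0
```

```bash
python3 - <<'E'
from station import r
import cv2, numpy as np
c=r.capture("side")["pixels"][...,::-1]
cv2.imwrite("pics/c4.png",cv2.resize(c[130:310,100:380],(800,514),interpolation=cv2.INTER_CUBIC))
E
python3 go.py .618 .114 .061
```

```text
tip [0.6178 0.115  0.1694] t 10.45 F [ 0.8  0.6 -0.4] w 0.0
z [-0.001  0.    -1.   ] y [ 0.3    0.954 -0.   ] shift mm [ -0.7  -0.9 108.4]
```

View pics/c4.png

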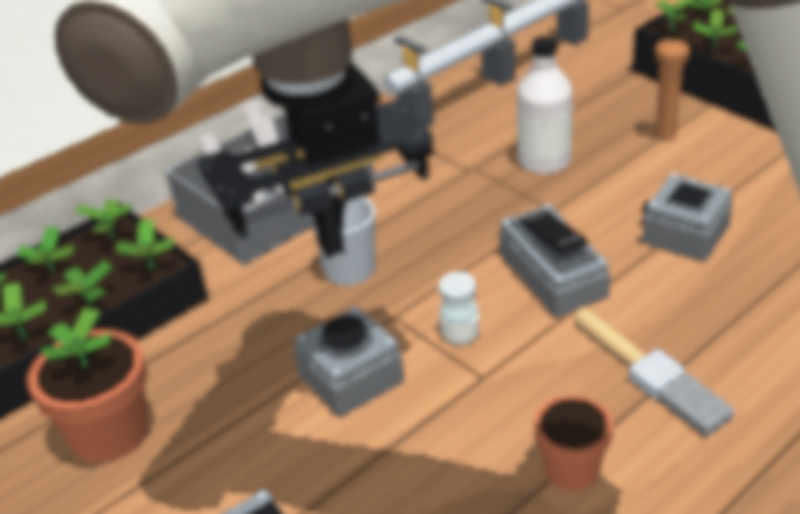

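The round button is back up at (345,335), the rocker is tipped (550,235), the square key is down (690,195) and the loose things are in place. The arm touches nothing, so I'll hand in.

```bash
python3 -c "
from station import r
print(r.finish_job())"
```

```text
the job is handed in; nothing more can be done
None
```

The job is handed in: I tipped the rocker to its stop, pushed the square key down, then pressed and released the round button, without going near the bar-shaped key or visibly moving any loose thing; no verdict came back.

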